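# Nest hat-section blocks alternately in a pin tray and lock the row

### The job

Lift the retaining bar off the empty pin tray and lay it aside, then pack all the aluminium hat-section blocks, each the way up it lies, in one row down on the floor of the pin tray, alternately crown up and crown down so that their flanges interlock, and close the row up tight, without gaps, against the tray's left end block. Finally lay the bar back across the row with its holes dropped over both locating pins so that it sits flat on the end blocks; leave the tape rolls and the tip cleaner where they are.

Things in the scene. Friction and masses are not known exactly. Their poses are not given: they have to be found in the camera images.
- pin_tray: fixed steel pin tray, 100 (x) x 402 (y) mm; origin: centre of its underside, y along the row to the robot's left, z up. Floor at z = 6 mm; its lane is 66 mm wide between two low rails (tops at z = 16 mm), 336 mm long between the faces (y = +-168 mm) of two grey end blocks, each 28 mm thick, top at z = 44 mm, with a locating pin on top. The left end block is the one at +y
- row_start (a point): point on the tray floor on the lane's centre line at the left end block's inner face (its frame is parallel to the tray's). In a tight row the first block's centre is 32 mm from here along the tray's -y, each next one 49 mm farther
- left_pin (a point): tip of the 10 mm locating pin on the left end block (tray x = 0, y = +182 mm): steel, tapered over its upper 7 mm, standing 16 mm above the block's top
- right_pin (a point): tip of the like locating pin on the right end block (tray x = 0, y = -182 mm)
- retaining_bar: flat aluminium retaining bar 60 (x) x 400 (y) x 6 mm, 0.42 kg, with a bridge handle; at the start it sits on the tray; origin: centre of its underside, y along it, z up. At y = +182 mm a 13 mm round hole, at y = -182 mm a slot 13 (x) by 17 mm (y); either way round fits. The handle's black grip is 16 mm wide (x), 100 mm long (y), z = 24 to 42 mm, on posts at y = +-43 mm
- hat_up_1: aluminium hat-section block lying crown up: a 60 x 64 x 10 mm flange plate below and a 34 mm wide, 26 mm high crown running centrally along its top; 36 mm high, 0.27 kg. Origin: centre of the underside; x along the crown (60 mm, flat full-height end faces), y across the flanges (64 mm), z up. The number of these varies; may be absent
- hat_up_2: aluminium hat-section block lying crown up: a 60 x 64 x 10 mm flange plate below and a 34 mm wide, 26 mm high crown running centrally along its top; 36 mm high, 0.27 kg. Origin: centre of the underside; x along the crown (60 mm, flat full-height end faces), y across the flanges (64 mm), z up. The number of these varies; may be absent
- hat_up_3: aluminium hat-section block lying crown up: a 60 x 64 x 10 mm flange plate below and a 34 mm wide, 26 mm high crown running centrally along its top; 36 mm high, 0.27 kg. Origin: centre of the underside; x along the crown (60 mm, flat full-height end faces), y across the flanges (64 mm), z up. The number of these varies; may be absent
- hat_down_1: the same aluminium hat-section block lying crown down: it stands on the 34 mm wide, 26 mm high crown, with the 60 x 64 x 10 mm flange plate on top; 36 mm high, 0.27 kg. Origin: centre of the underside as it lies; x along the crown (60 mm, flat full-height end faces), y across the flanges (64 mm), z up. The number of these varies; may be absent
- hat_down_2: the same aluminium hat-section block lying crown down: it stands on the 34 mm wide, 26 mm high crown, with the 60 x 64 x 10 mm flange plate on top; 36 mm high, 0.27 kg. Origin: centre of the underside as it lies; x along the crown (60 mm, flat full-height end faces), y across the flanges (64 mm), z up. The number of these varies; may be absent
- hat_down_3: the same aluminium hat-section block lying crown down: it stands on the 34 mm wide, 26 mm high crown, with the 60 x 64 x 10 mm flange plate on top; 36 mm high, 0.27 kg. Origin: centre of the underside as it lies; x along the crown (60 mm, flat full-height end faces), y across the flanges (64 mm), z up. The number of these varies; may be absent
- tape_brown: roll of brown tape, 92 mm across, 45 mm high, a bystander to be left alone; origin at the centre of its underside
- tip_cleaner: black round tip cleaner, 62 mm across, 36 mm high, a bystander to be left alone; origin at the centre of its underside
- tape_masking: roll of masking tape, 85 mm across, 18 mm high, a bystander to be left alone; origin at the centre of its underside

How it is judged:
By the outcome, as a careful person would: the job done as asked, in the order asked, and still so for the second after the job is handed in, with the robot touching nothing.
Of hat_up_1, hat_up_2, hat_up_3 only 2 to 3 are there at a start; the rules pass over those that are not, and their reading is None.
Of hat_down_1, hat_down_2, hat_down_3 only 2 to 3 are there at a start; the rules pass over those that are not, and their reading is None.
At some moment in a run one of hat_up_1, hat_up_2, hat_up_3, hat_down_1, hat_down_2, hat_down_3, retaining_bar may be knocked a few centimetres aside while the robot is not near it.
Once in a run the grip may slacken for a moment while it holds something.
It also fails if it takes over 210 s, if anything falls off the work surface, if the arm or the gripper's body presses on something with over 40 N, if the wrist force passes 120 N, or if a joint passes its speed limit or range.

### The arm

A 6-joint arm with a two-finger parallel gripper is mounted at the origin on a cart in front of the work surface, level with it; the furniture and walls round the work are solid. World frame = base frame: x ahead of the robot, y to its left, z up, the work surface at z = 0. Lengths are in mm, angles in rad, forces in N, time in s.
With the tool pointing down it reaches from about 375 to 925 mm from the base axis. Payload 5.7 kg.
Tool frame: the origin (TCP) lies midway between the tips of the shut fingers; the grasp point (between the pads) lies robot.pinch_z behind it (robot.pinch_z is the distance from the TCP to the grasp point, in mm); z points along the fingers, y is the line along which they close (so a half turn about z gives the same grasp; the last joint's range is limited). The gripper opens to 85 mm and grips with 20 to 120 N. Pads are 22 mm wide; open, the fingers measure 114 mm over their backs; the gripper's body (76 mm by 85 mm) begins 54 mm behind the grasp point. The pads swing forward as they close: fully open they stand 13 mm farther back than shut.
Start: joints at [-1.423, 0.359, 1.51, -0, 1.272, -0.115], TCP at [155.857, -579.372, 231.267] pointing down, gripper open.
Joint ranges: [-2.97, 2.97], [-1.01, 2.36], [0.21, 2.38], [-0.96, 4.11], [0.2, 2.71], [-2.98, 2.98]. Speed limits (rad/s): [2.39, 2.39, 3.14, 3.14, 3.14, 3.14].

### API

Orientations are given as a unit quaternion [x, y, z, w].
In Python, from rig import robot, vision gives the robot as it stands (robot), with the cameras (vision).
- The arm moves only by the shell command python3 drive.py FILE, which reads ROWS from the file FILE. ROWS is one flat JSON list of numbers that holds 1 to 10 rows one after another, with no inner brackets; each row has 5 numbers: dx, dy, dz in shares of 400 mm (1.0 is 400 mm), then a turn about the tool's z in a scale on which 1.0 is pi rad, then the opening from 0.0 (shut) to 1.0 (fully open); each row shifts and turns the commanded pose from where the row before left it, along the tool's axes as they then stand; what a row does not reach is not made up. A row lasts 1/12 s, in which the tool goes at most 41.7 mm and 0.125 rad, less where a joint would pass 70% of its speed; a pose out of reach is approached as far as the arm can. The fingers move at their own pace and stop on an object; the grip force is fixed at half the most. Time passes only in rows, so rows that do not move let the fingers close. It prints the time, the measured TCP pose, the force, the opening and the grip force at its end. Shift and turn numbers lie between -1 and 1, and a call with a number outside is refused. Input that does not fit is refused with a message, and nothing moves.
- robot.get_obs(): the state, without advancing time (a new reading comes with each control period).
- vision.capture(name): name is "scene" or "side" or "wrist"; returns a dict with "pixels" (420x560x3 uint8, red, green, blue), "mtx" (3x3 intrinsics, pixels), "D" ([k1, k2, p1, p2, k3] as OpenCV has them; the pictures are not rectified), "camera_from_world" (4x4, takes a point from world to camera coordinates); the wrist camera has in their place "T_tool_cam" (4x4, takes a point from camera to tool coordinates, whose origin is the TCP and whose axes are the flange's). Camera axes: x right, y up, looking along -z (the intrinsics and any distortion apply to the point x, -y, -z); pixel columns grow to the right and rows downward; lengths in mm; the calibration is good to about 2 mm. A picture is of the moment at which its call begins: read the wrist's pose just before it. There is no depth.
- robot.close_job(): hands the job in; it is judged then, once.
The state is a dict: "time": time; "joint_positions": joint angles; "qvel": joint speeds; "tau": joint torques, N m; "eef_pos": TCP position; "ee_rot": TCP orientation; "contact_force": force on the tool from outside, world axes, zero at the start; "wrist_torque": the same for the moment, N m; "finger_gap": opening from 0.0 (shut) to 1.0 (fully open); "grip_force": force on a finger pad.
Only numpy, scipy, OpenCV 4.12 (cv2) and the standard library are available. Lean on these libraries where they do the work, as an engineer would, in place of code of your own. Each camera call takes 0.05 s, during which the arm holds its last target. There are 200 camera calls.

## Working session

There is one attempt and no reset: what is moved stays moved. The work goes in short steps, Python scripts to look and compute and a shell command to move; the robot and the scene stay as the last step left them, time stands still between calls to the robot, and variables do not carry over. Pictures are saved under pics/ and viewed, at most 14 in all, crops included, and the job is handed in when it is done.

```bash
ls; mkdir -p pics
cat > h.py <<'E'
import numpy as np, cv2, json
from scipy.spatial.transform import Rotation as R
from rig import robot, vision
def cap(name,fn=None):
    o=robot.get_obs(); c=vision.capture(name)
    if fn: cv2.imwrite('pics/'+fn+'.png',c['pixels'][:,:,::-1])
    if 'camera_from_world' in c: c['wfc']=np.linalg.inv(np.array(c['camera_from_world']))
    else:
        T=np.eye(4);T[:3,:3]=R.from_quat(o['ee_rot']).as_matrix();T[:3,3]=o['eef_pos'];c['wfc']=T@np.array(c['T_tool_cam'])
    return c
def ray(c,uv,z):
    p=cv2.undistortPoints(np.array(uv,float).reshape(-1,1,2),np.array(c['mtx'],float),np.array(c['D'],float)).reshape(-1,2)
    d=np.c_[p[:,0],-p[:,1],-np.ones(len(p))]@c['wfc'][:3,:3].T
    o=c['wfc'][:3,3]
    return o+d*((z-o[2])/d[:,2])[:,None]
def proj(c,P):
    P=np.array(P,float).reshape(-1,3);q=np.c_[P,np.ones(len(P))]@np.linalg.inv(c['wfc']).T
    q=q[:,:3]*[1,-1,-1]
    return cv2.projectPoints(q,np.zeros(3),np.zeros(3),np.array(c['mtx'],float),np.array(c['D'],float))[0].reshape(-1,2)
E
python3 - <<'E'
from h import *
for n in ['scene','side','wrist']:
    c=cap(n,n+'0'); print(n,c['wfc'].round(2).tolist(),np.array(c['mtx']).round(1).tolist())
o=robot.get_obs();print({k:np.round(v,3).tolist() for k,v in o.items()},robot.pinch_z)
E
```

```text
drive.py
pics
rig.py
scene [[-0.59, 0.57, -0.58, -181.29], [-0.81, -0.43, 0.4, 555.21], [-0.02, 0.7, 0.71, 1044.77], [0.0, 0.0, 0.0, 1.0]] [[487.1, 0.0, 275.3], [0.0, 487.1, 205.7], [0.0, 0.0, 1.0]]
side [[0.91, 0.23, -0.33, 64.85], [-0.4, 0.49, -0.77, -1237.61], [-0.02, 0.84, 0.54, 961.23], [0.0, 0.0, 0.0, 1.0]] [[506.7, 0.0, 271.4], [0.0, 506.7, 203.4], [0.0, 0.0, 1.0]]
wrist [[0.26, 0.93, 0.26, 220.71], [-0.97, 0.25, 0.07, -561.8], [-0.0, -0.27, 0.96, 373.12], [0.0, 0.0, 0.0, 1.0]] [[331.4, 0.0, 284.0], [0.0, 331.4, 209.5], [0.0, 0.0, 1.0]]
{'time': 0.15, 'joint_positions': [-1.423, 0.359, 1.511, -0.0, 1.273, -0.115], 'qvel': [0.001, -0.002, -0.003, -0.0, 0.0, -0.001], 'tau': [0.002, -52.803, -27.893, -0.0, 0.008, -0.0], 'eef_pos': [155.791, -578.88, 230.645], 'ee_rot': [0.991, 0.131, -0.0, -0.001], 'contact_force': [-0.102, -0.48, -0.246], 'wrist_torque': [0.005, 0.007, 0.045], 'grip_force': 0.0, 'finger_gap': 0.996} 18.700000000000003
```

View pics/scene0.png

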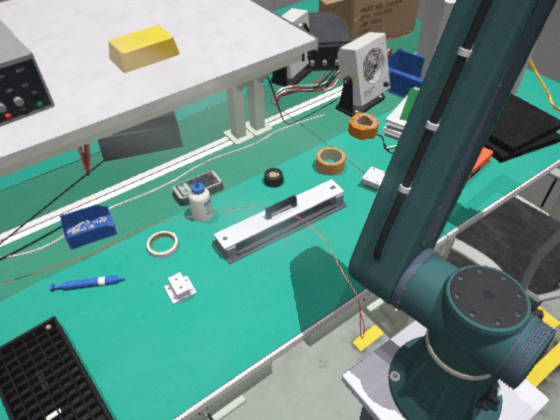

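View pics/side0.png

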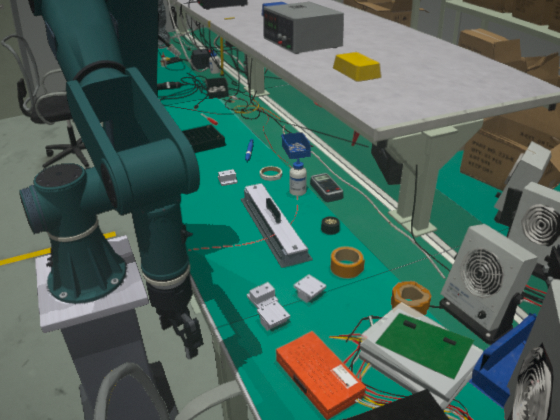

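The scene view shows the tray with its bar at about (280,220), one hat at (180,288) and others hidden by the arm. The side view shows hats at (228,177), (262,293), (272,316) and (310,288).

Run:
```python
from h import *
c=cap('scene')
print('bar ends',ray(c,[[217,238],[340,186],[226,244],[346,193]],50).round(0).tolist())
print('hat',ray(c,[[180,288],[374,177]],30).round(0).tolist(), 'bystanders',ray(c,[[162,243],[274,177],[330,160],[200,200],[362,125],[198,185]],20).round(0).tolist())
c=cap('side')
print(ray(c,[[228,177],[262,293],[272,316],[310,288],[330,225],[347,260],[271,173],[247,190],[308,255]],30).round(0).tolist())
```

```text
bar ends [[625.0, 192.0, 50.0], [579.0, -208.0, 50.0], [592.0, 183.0, 50.0], [546.0, -202.0, 50.0]]
hat [[555.0, 345.0, 30.0], [562.0, -334.0, 30.0]] bystanders [[726.0, 312.0, 20.0], [759.0, -95.0, 20.0], [715.0, -288.0, 20.0], [810.0, 143.0, 20.0], [792.0, -500.0, 20.0], [872.0, 115.0, 20.0]]
[[560.0, 312.0, 30.0], [432.0, -310.0, 30.0], [422.0, -399.0, 30.0], [557.0, -347.0, 30.0], [749.0, -114.0, 30.0], [708.0, -287.0, 30.0], [715.0, 270.0, 30.0], [589.0, 196.0, 30.0], [617.0, -219.0, 30.0]]
```

View pics/wrist0.png

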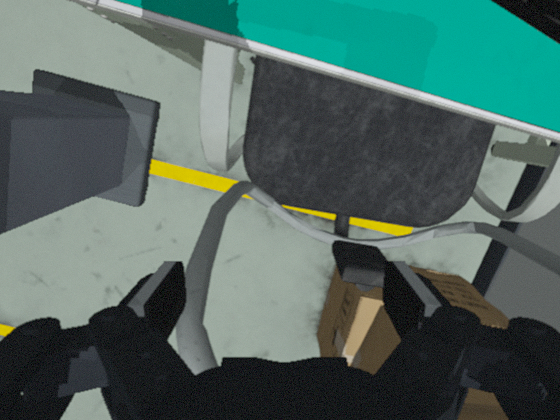

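The wrist view shows only floor and fingers. I'll go up and survey from the wrist camera.

```bash
cat > go.py <<'E'
# usage: go.py x y z [closing-dir deg] : prints tool-axis shift and turn to reach it
import sys; from h import *
def go(x,y,z,a=None):
    o=robot.get_obs();M=R.from_quat(o['ee_rot']).as_matrix();d=M.T@(np.array([x,y,z])-o['eef_pos'])
    a0=np.degrees(np.arctan2(M[1,1],M[0,1]));t=0
    if a is not None: t=-((a-a0+90)%180-90)  # tool z down: positive turn = clockwise from above
    print('shift',d.round(1),'n>=',round(np.linalg.norm(d)/41.7,1),'turn',round(np.radians(t),3),'closing',round(a0,1),'q6',round(o['joint_positions'][5],2),'pos',np.round(o['eef_pos'],1),'t',round(o['time'],2))
if __name__=='__main__': go(*map(float,sys.argv[1:]))
E
python3 go.py 480 -330 400
```

```text
shift [ 377.8 -156.5 -168.9] n>= 10.6 turn 0.0 closing -74.9 q6 -0.12 pos [ 155.8 -579.1  230.9] t 0.25
```

The rows are not in the units I measure in: shifts go in shares of 400 mm and turns go in shares of pi rad. I convert before sending: 32 mm / 400 = 0.08, 30 mm / 400 = 0.075.

```bash
echo '[0.075,-0.025,-0.0375,0,1,0.08,-0.035,-0.0375,0,1,0.08,-0.035,-0.035,0,1,0.08,-0.035,-0.035,0,1,0.08,-0.035,-0.035,0,1,0.08,-0.035,-0.035,0,1,0.08,-0.035,-0.035,0,1,0.08,-0.035,-0.035,0,1,0.08,-0.035,-0.035,0,1,0.08,-0.035,-0.035,0,1]' > next.json && python3 drive.py next.json; echo '[0.08,-0.035,-0.035,0,1,0.07,-0.015,-0.035,0,1,0,0,0,0,1,0,0,0,0,1]' > next.json && python3 drive.py next.json
python3 - <<'E'
from h import *
cap('wrist','w1');cap('scene','s1');cap('side','d1')
print(robot.get_obs()['eef_pos'],robot.get_obs()['time'],robot.get_obs()['joint_positions'])
E
python3 go.py 520 60 420
```

```text
time: 1.08
eef_pos: [428.6, -364.0, 374.0]
ee_rot: [0.991, 0.131, 0.0, -0.0]
contact_force: [0.2, 0.0, -0.6]
finger_gap: 0.998
grip_force: 0.0
time: 1.42
eef_pos: [481.6, -329.9, 401.8]
ee_rot: [0.991, 0.132, 0.0, 0.001]
contact_force: [-0.7, 0.1, -1.1]
finger_gap: 0.998
grip_force: 0.0
[ 479.21060085 -330.80797776  400.36084924] 1.5667 [-7.22494355e-01  2.30926888e-01  1.28515110e+00 -4.74807189e-04
  1.62745328e+00  5.86298373e-01]
shift [ 140.6 -366.9  -19.3] n>= 9.4 turn 0.0 closing -75.0 q6 0.59 pos [ 479.2 -330.8  400.4] t 1.57
```

View pics/w1.png

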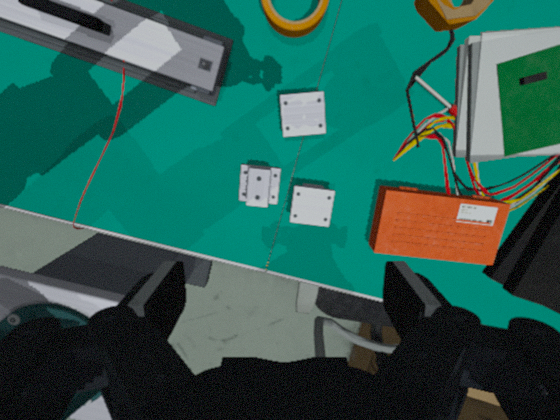

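w1 shows three blocks on the right: crown-down plates at (303,114) and (312,206), and a crown-up block at (260,186). Next the left half.

Converted, -37 mm / 400 = -0.0925, -34 mm / 400 = -0.085.

```bash
echo '[0.035,-0.0925,-0.005,0,1,0.035,-0.0925,-0.005,0,1,0.035,-0.0925,-0.005,0,1,0.035,-0.0925,-0.005,0,1,0.035,-0.0925,-0.005,0,1,0.035,-0.0925,-0.005,0,1,0.035,-0.0925,-0.005,0,1,0.035,-0.0925,-0.005,0,1,0.035,-0.0925,-0.005,0,1,0.035,-0.085,-0.0025,0,1]' > next.json && python3 drive.py next.json; echo '[0,0,0,0,1,0,0,0,0,1]' > next.json && python3 drive.py next.json;python3 - <<'E'
from h import *
cap('wrist','w2')
E
python3 go.py 540 300 420
```

```text
time: 2.4
eef_pos: [519.3, 61.0, 420.0]
ee_rot: [0.992, 0.13, -0.0, -0.0]
contact_force: [0.9, 0.2, 0.5]
finger_gap: 0.997
grip_force: 0.0
time: 2.57
eef_pos: [519.6, 60.7, 419.7]
ee_rot: [0.991, 0.132, -0.001, 0.0]
contact_force: [0.1, 0.4, -0.5]
finger_gap: 0.998
grip_force: 0.0
shift [  82.2 -226.9   -0.5] n>= 5.8 turn 0.0 closing -74.9 q6 1.29 pos [519.7  59.5 419.7] t 2.62
```

View pics/w2.png

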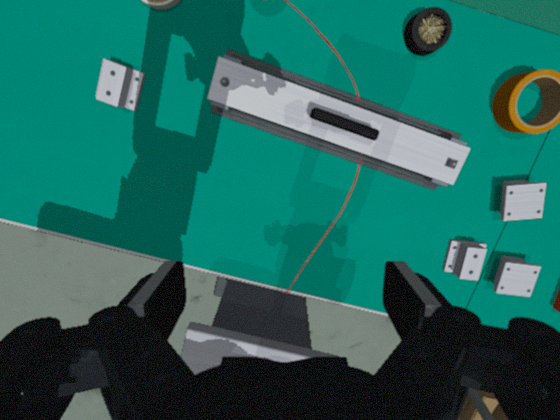

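w2 shows the bar on the tray, pins at (225,82) and (451,163), and the fourth block (crown up) at (118,85). So there are 2 up and 2 down. Now measuring.

```bash
cat > meas.py <<'E'
from h import *
def blobs(c,zs,amin=250,roi=None,show=True):
    p=c['pixels'];hsv=cv2.cvtColor(p,cv2.COLOR_RGB2HSV)
    m=((hsv[...,1]<45)&(hsv[...,2]>110)).astype(np.uint8)*255
    m=cv2.morphologyEx(m,cv2.MORPH_OPEN,np.ones((3,3)))
    for k in cv2.findContours(m,cv2.RETR_EXTERNAL,cv2.CHAIN_APPROX_NONE)[0]:
        if cv2.contourArea(k)<amin: continue
        for z in zs:
            P=ray(c,k.reshape(-1,2),z)[:,:2]
            (cx,cy),(w,h),a=cv2.minAreaRect(P.astype(np.float32))
            if 20<min(w,h)<90 and max(w,h)<460: print('px',k.reshape(-1,2).mean(0).round(0),'z',z,'c',round(cx,1),round(cy,1),'wh',round(w,1),round(h,1),'a',round(a,1))
E
python3 - <<'E'
from meas import *
c=cap('wrist');blobs(c,[36,50])
print('pins',ray(c,[[225,82],[451,163]],58).round(1).tolist(),'edge',ray(c,[[0,220],[190,262],[370,310]],0).round(0).tolist())
E
```

```text
px [ 86. 408.] z 36 c -49.4 320.9 wh 69.4 98.6 a 15.5
px [ 86. 408.] z 50 c -32.5 314.4 wh 67.5 95.9 a 15.5
px [518. 278.] z 36 c 428.6 -389.4 wh 61.0 64.6 a 8.1
px [518. 278.] z 50 c 432.8 -377.0 wh 59.4 62.9 a 8.1
px [473. 261.] z 36 c 439.4 -299.1 wh 68.2 34.7 a 9.5
px [473. 261.] z 50 c 443.3 -289.1 wh 66.3 33.8 a 9.5
px [523. 200.] z 36 c 560.4 -336.8 wh 60.7 64.3 a 20.0
px [523. 200.] z 50 c 561.0 -325.8 wh 59.1 62.6 a 20.0
px [109.  82.] z 36 c 565.9 342.1 wh 35.9 60.7 a 84.7
px [109.  82.] z 50 c 566.4 335.0 wh 34.9 59.1 a 84.7
px [336. 121.] z 36 c 601.5 -9.0 wh 411.5 73.5 a 85.7
px [336. 121.] z 50 c 601.1 -6.7 wh 400.5 71.6 a 85.7
pins [[610.4, 170.8, 58.0], [586.7, -186.2, 58.0]] edge [[284.0, 521.0, 0.0], [292.0, 177.0, 0.0], [283.0, -176.0, 0.0]]
```

Converted, -0.123 rad / 3.1416 = -0.0392.

```bash
echo '[0,0,0,-0.0392,1,0,0,0,-0.0392,1,0,0,0,-0.0392,1,0,0,0,-0.0392,1,0,0,0,-0.0392,1,0,0,0,-0.0392,1,0,0,0,-0.0392,1,0,0,0,-0.0392,1,0,0,0,-0.0392,1,0,0,0,-0.0392,1]' > next.json && python3 drive.py next.json|head -2; python3 go.py 598 -8 260 -4.2
```

```text
time: 3.5
eef_pos: [520.0, 57.8, 420.0]
shift [-59.6  82.9 159.9] n>= 4.6 turn -0.002 closing -4.3 q6 0.05 pos [520.   57.8 420. ] t 3.5
```

Converted, 32 mm / 400 = 0.08, 17 mm / 400 = 0.0425.

```bash
echo '[-0.03,0.0425,0.08,0,1,-0.03,0.0425,0.08,0,1,-0.03,0.0425,0.08,0,1,-0.03,0.04,0.08,0,1,-0.03,0.04,0.08,0,1,0,0,0,0,1,0,0,0,0,1]' > next.json && python3 drive.py next.json|head -2
python3 - <<'E'
from meas import *
c=cap('wrist','w3')
p=c['pixels'].astype(int)
m=((p.max(2)<50)).astype(np.uint8)
for k in cv2.findContours(m,cv2.RETR_EXTERNAL,cv2.CHAIN_APPROX_NONE)[0]:
    if cv2.contourArea(k)>150:
        print(k.reshape(-1,2).mean(0).round(),cv2.contourArea(k),[np.round(x,1) for x in cv2.minAreaRect(ray(c,k.reshape(-1,2),86)[:,:2].astype(np.float32))])
blobs(c,[50])
E
```

```text
time: 4.08
eef_pos: [596.8, -8.6, 257.9]
[278. 359.] 47533.5 [array([ 572.9, -185.9]), array([206.4, 674.5]), np.float64(85.6)]
[425. 236.] 2191.0 [array([732.8, -67.7]), array([47.8, 61. ]), np.float64(42.6)]
[288. 184.] 1287.0 [array([599.7,  -5. ]), array([98.2, 13.9]), np.float64(86.3)]
[ 12. 178.] 3010.0 [array([339.7,  14.8]), array([143.8,  40.2]), np.float64(72.4)]
[535.  55.] 3263.0 [array([826.5,  97.8]), array([77.5, 48.7]), np.float64(86.4)]
[500.  69.] 1495.0 [array([792.9,  85.7]), array([46.1, 99.5]), np.float64(22.3)]
[250.  38.] 183.0 [array([574.9, 124.2]), array([65.1,  9. ]), np.float64(86.8)]
px [515.  69.] z 50 c 830.0 87.9 wh 51.7 110.7 a 29.9
px [288. 167.] z 50 c 600.7 -20.8 wh 372.2 70.5 a 85.6
```

View pics/w3.png

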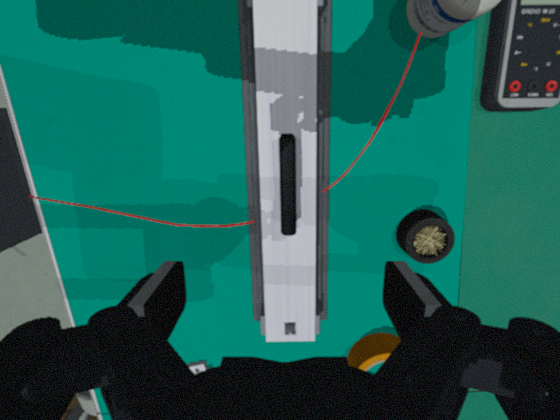

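w3 shows the handle at (288,184), clear all round. Descending to grip it.

Converted, 33 mm / 400 = 0.0825, -3 mm / 400 = -0.0075.

```bash
python3 go.py 599.7 -5 59 -4.2; echo '[0,-0.0075,0.0825,0,1,0.0075,0,0.0825,0,1,0,0,0.0825,0,1,0,0,0.0825,0,1,0,0,0.0825,0,1,0,0,0.0825,0,1,0,0,0,0,1,0,0,0,0,1]' > next.json && python3 drive.py next.json|head -2;python3 go.py 599.7 -5 59 -4.2
```

```text
shift [  2.9   2.3 201. ] n>= 4.8 turn -0.008 closing -4.6 q6 -0.05 pos [597.6  -7.8 260. ] t 4.13
time: 4.8
eef_pos: [595.1, -2.8, 63.1]
shift [-1.8  4.7  4.1] n>= 0.2 turn -0.005 closing -4.5 q6 -0.04 pos [595.1  -2.8  63.1] t 4.8
```

Converted, 4.7 mm / 400 = 0.0118, 4 mm / 400 = 0.01.

```bash
echo '[-0.005,0.0118,0.01,0,1,0,0,0,0,1,0,0,0,0,0,0,0,0,0,0,0,0,0,0,0,0,0,0,0,0,0,0,0,0,0,0,0,0,0,0,0,0,0,0,0]' > next.json && python3 drive.py next.json; python3 go.py 455 -5 110
```

```text
time: 5.55
eef_pos: [600.0, -5.2, 58.6]
ee_rot: [0.734, 0.679, -0.0, -0.0]
contact_force: [-0.8, -0.3, 4.3]
finger_gap: 0.175
grip_force: 60.0
shift [ -11.1 -144.6  -51.4] n>= 3.7 turn 0.0 closing -4.4 q6 -0.05 pos [600.   -5.2  58.6] t 5.55
```

Converted, -25 mm / 400 = -0.0625, -20 mm / 400 = -0.05.

```bash
echo '[0,0,-0.0125,0,0,0,0,-0.025,0,0,0,0,-0.0375,0,0,0,0,-0.0375,0,0,0,0,-0.025,0,0,0,0,0,0,0,0,-0.0375,0,0,0,0,-0.05,0,0,0,0,-0.0625,0,0,0,0,-0.0625,0,0,0]' > next.json && python3 drive.py next.json; echo '[0,-0.0625,0,0,0,0,-0.05,0,0,0,-0.015,-0.0375,0,0,0,-0.0125,0,0,0,0,0,0,0,0,0,0,0,0.0625,0,0,0,0,0.0625,0,0,0,0,0.0625,0,0,0,0,0.025,0,0,0,0,0,0,0]' > next.json && python3 drive.py next.json;python3 go.py 455 -5 15
```

```text
time: 6.38
eef_pos: [514.1, 1.6, 112.7]
ee_rot: [0.734, 0.679, -0.0, -0.0]
contact_force: [-0.2, 0.2, -4.1]
finger_gap: 0.175
grip_force: 59.0
time: 7.22
eef_pos: [454.6, -4.8, 26.1]
ee_rot: [0.734, 0.679, -0.001, -0.001]
contact_force: [-0.8, 0.5, -3.3]
finger_gap: 0.171
grip_force: 59.3
shift [-0.2  0.4 11.1] n>= 0.3 turn 0.0 closing -4.5 q6 -0.08 pos [454.6  -4.8  26.1] t 7.22
```

Converted, 5 mm / 400 = 0.0125, 1 mm / 400 = 0.0025.

```bash
echo '[0,0,0.0125,0,0,0,0,0.0125,0,0,0,0,0.0025,0,0,0,0,0,0,0,0,0,0,0,0.6,0,0,0,0,0.6,0,0,0,0,0.6,0,0,0,0,0.6]' > next.json && python3 drive.py next.json; echo '[0,0,-0.05,0,0.6,0,0,-0.075,0,0.6,0,0,-0.1,0,1,0,0,-0.1,0,1,0,0,-0.1,0,1,0,0,0,0,1,0,0,0,0,1]' > next.json && python3 drive.py next.json;python3 go.py 540 -10 330
```

```text
time: 7.88
eef_pos: [455.2, -4.9, 17.8]
ee_rot: [0.734, 0.679, 0.0, 0.0]
contact_force: [0.5, -0.1, -0.4]
finger_gap: 0.601
grip_force: 0.0
time: 8.47
eef_pos: [456.7, -5.2, 190.2]
ee_rot: [0.734, 0.679, 0.002, 0.003]
contact_force: [0.1, -0.5, -0.5]
finger_gap: 1.003
grip_force: 0.0
shift [   1.6   84.3 -139.2] n>= 3.9 turn 0.0 closing -4.5 q6 -0.08 pos [456.7  -5.2 190.2] t 8.47
```

Converted, -34 mm / 400 = -0.085, 20 mm / 400 = 0.05.

```bash
echo '[-0.02,0.05,-0.085,0,1,-0.02,0.05,-0.085,0,1,-0.02,0.05,-0.085,0,1,-0.02,0.05,-0.085,0,1,0,0,0,0,1,0,0,0,0,1]' > next.json && python3 drive.py next.json|head -2
python3 - <<'E'
from meas import *
c=cap('wrist','w4'); blobs(c,[6,36,44])
np.savez('w4.npz',wfc=c['wfc'])
E
```

```text
time: 8.97
eef_pos: [533.4, -43.7, 323.7]
px [313. 350.] z 6 c 556.6 -349.5 wh 64.7 43.9 a 20.1
px [313. 350.] z 36 c 555.4 -325.2 wh 60.5 41.0 a 20.1
px [313. 350.] z 44 c 555.1 -318.7 wh 59.3 40.3 a 20.1
px [234. 343.] z 6 c 431.5 -321.0 wh 72.5 37.4 a 9.7
px [234. 343.] z 36 c 438.5 -298.6 wh 67.7 34.9 a 9.7
px [234. 343.] z 44 c 440.4 -292.6 wh 66.5 34.3 a 9.7
px [330. 271.] z 6 c 591.2 -206.2 wh 28.3 78.9 a 86.4
px [330. 271.] z 36 c 587.8 -191.2 wh 26.5 73.8 a 86.4
px [330. 271.] z 44 c 586.9 -187.2 wh 26.0 72.4 a 86.4
px [228. 229.] z 6 c 445.9 -129.0 wh 153.4 61.1 a 85.8
px [228. 229.] z 36 c 452.0 -119.1 wh 143.4 57.1 a 85.8
px [228. 229.] z 44 c 453.6 -116.4 wh 140.8 56.1 a 85.8
px [529.  48.] z 6 c 857.7 84.7 wh 47.5 105.3 a 30.3
px [529.  48.] z 36 c 836.8 80.7 wh 44.4 98.4 a 30.3
px [529.  48.] z 44 c 831.3 79.6 wh 43.6 96.6 a 30.3
px [221. 100.] z 6 c 459.3 56.4 wh 227.6 61.2 a 85.8
px [221. 100.] z 36 c 464.5 54.2 wh 212.8 57.2 a 85.8
px [221. 100.] z 44 c 465.8 53.7 wh 208.8 56.1 a 85.8
```

View pics/w4.png

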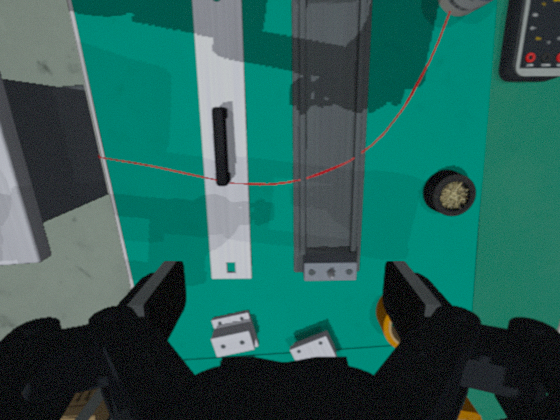

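w4 shows the tray cleared, the right end block at (330,271), and the bar lying in front at (225,140). Next the left end and left block.

```bash
python3 go.py 570 220 260; echo '[0.0925,0,0.015,0,1,0.0925,0,0.02,0,1,0.0925,0,0.025,0,1,0.0925,0,0.025,0,1,0.0925,0,0.025,0,1,0.0925,0.0125,0.025,0,1,0.0925,0.025,0.025,0,1,0.0125,0,0,0,1,0,0,0,0,1,0,0,0,0,1]' > next.json && python3 drive.py next.json|head -2
python3 - <<'E'
from meas import *
c=cap('wrist','w5'); blobs(c,[36,44])
E
```

```text
shift [265.2  18.   62.1] n>= 6.5 turn 0.0 closing -4.5 q6 -0.13 pos [531.4 -43.  322. ] t 9.02
time: 9.85
eef_pos: [565.3, 218.6, 257.1]
px [ 88. 400.] z 36 c 270.0 -64.5 wh 50.6 32.4 a 7.6
px [ 88. 400.] z 44 c 276.6 -56.8 wh 49.5 31.6 a 7.6
px [525. 287.] z 36 c 848.8 65.1 wh 37.6 75.8 a 55.6
px [525. 287.] z 44 c 842.7 69.9 wh 36.8 74.2 a 55.6
px [328. 217.] z 36 c 611.4 172.4 wh 27.2 73.9 a 86.7
px [328. 217.] z 44 c 610.5 174.9 wh 26.6 72.2 a 86.7
px [214. 290.] z 36 c 469.2 87.0 wh 227.4 56.8 a 85.8
px [214. 290.] z 44 c 471.5 91.4 wh 222.4 55.5 a 85.8
px [544. 211.] z 36 c 859.0 161.7 wh 28.5 37.7 a 85.7
px [544. 211.] z 44 c 852.7 164.4 wh 27.8 36.9 a 85.7
px [503. 216.] z 36 c 821.2 149.9 wh 122.6 70.7 a 23.9
px [503. 216.] z 44 c 815.7 152.9 wh 119.9 69.1 a 23.9
px [430.  82.] z 36 c 722.2 308.3 wh 78.4 79.6 a 27.1
px [430.  82.] z 44 c 718.9 307.8 wh 76.7 77.9 a 27.1
px [276.  55.] z 36 c 566.6 346.8 wh 43.8 59.6 a 83.9
px [276.  55.] z 44 c 566.7 345.4 wh 42.8 58.3 a 83.9
px [ 33. 140.] z 36 c 272.6 242.4 wh 352.5 77.4 a 89.9
px [ 33. 140.] z 44 c 279.1 243.3 wh 344.7 75.7 a 89.9
```

View pics/w5.png

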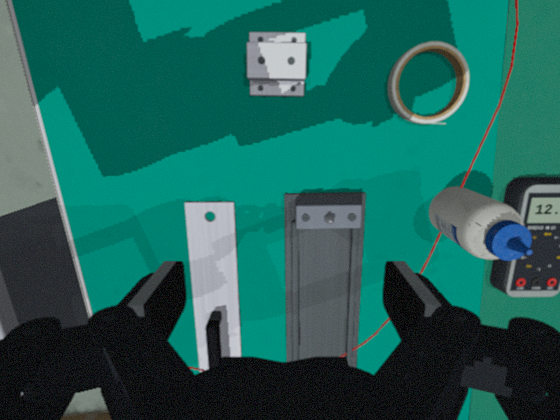

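w5 shows the left end block at (328,217) and the crown-up block at (276,61), its crown running across the image. Pinpointing that crown.

```bash
python3 - <<'E'
from meas import *
c=cap('wrist');g=cv2.cvtColor(c['pixels'],cv2.COLOR_RGB2GRAY)
m=((g[25:105,235:320]>185)*255).astype(np.uint8)
for k in cv2.findContours(m,cv2.RETR_EXTERNAL,cv2.CHAIN_APPROX_NONE)[0]:
    if cv2.contourArea(k)>200: 
        k=k.reshape(-1,2)+[235,25];print(k.min(0),k.max(0),cv2.minAreaRect(ray(c,k,36)[:,:2].astype(np.float32)))
print(ray(c,[[276.5,61],[247,42],[306,42],[306,80],[247,80]],36).round(1).tolist())
E
python3 go.py 567 343 120 -5.5
```

```text
[258  33] [303  77] ((571.7232055664062, 345.80572509765625), (41.30022048950195, 45.21811294555664), 86.3665771484375)
[[567.1, 341.1, 36.0], [539.1, 361.0, 36.0], [598.1, 356.3, 36.0], [595.9, 320.6, 36.0], [535.2, 325.4, 36.0]]
shift [125.1  -8.9 138.5] n>= 4.5 turn 0.017 closing -4.5 q6 0.33 pos [566.3 217.7 258.6] t 9.95
```

Converted, 30 mm / 400 = 0.075, 25 mm / 400 = 0.0625, 0.01 rad / 3.1416 = 0.0032.

```bash
echo '[0.0625,-0.005,0.075,0.0032,1,0.0625,-0.005,0.075,0,1,0.0625,-0.005,0.075,0,1,0.0625,-0.005,0.075,0,1,0.06,-0.0025,0.075,0,1,0,0,0.075,0,1,0,0,0.05,0,1,0,0,0.05,0,1,0,0,0.025,0,1,0,0,0,0,1]' > next.json && python3 drive.py next.json|head -2; python3 go.py 567 341.3 7 -5
```

```text
time: 10.78
eef_pos: [567.6, 341.2, 27.3]
shift [ 0.1 -0.5 20.3] n>= 0.5 turn -0.002 closing -5.1 q6 0.53 pos [567.6 341.2  27.3] t 10.78
```

Converted, 10 mm / 400 = 0.025.

```bash
echo '[0,0,0.025,0,1,0,0,0.025,0,1,0,0,0,0,1,0,0,0,0,0,0,0,0,0,0,0,0,0,0,0,0,0,0,0,0,0,0,0,0,0,0,0,0,0,0]' > next.json && python3 drive.py next.json; echo '[0,0,-0.025,0,0,0,0,-0.05,0,0,0,0,-0.05,0,0,0,0,-0.05,0,0,0,0,-0.0375,0,0,0,0,0,0,0]' > next.json && python3 drive.py next.json;python3 go.py 607.1 121 93 -3.8
```

```text
time: 11.53
eef_pos: [569.7, 343.7, 10.3]
ee_rot: [0.738, 0.675, 0.001, 0.0]
contact_force: [-0.4, 0.3, 6.2]
finger_gap: 0.688
grip_force: 67.1
time: 12.03
eef_pos: [571.1, 344.4, 98.1]
ee_rot: [0.737, 0.675, 0.003, 0.001]
contact_force: [0.7, -0.6, -1.8]
finger_gap: 0.687
grip_force: 66.2
shift [-219.4   55.4    4.7] n>= 5.4 turn -0.022 closing -5.0 q6 0.53 pos [571.1 344.4  98.1] t 12.03
```

Converted, -38 mm / 400 = -0.095, -30 mm / 400 = -0.075, -0.02 rad / 3.1416 = -0.0064.

```bash
echo '[-0.0625,0.0175,0,-0.0064,0,-0.095,0.0225,0,0,0,-0.095,0.0225,0,0,0,-0.095,0.0225,0,0,0,-0.095,0.0225,0,0,0,-0.075,0.02,0,0,0,-0.03,0.0075,0,0,0,0,0,0,0,0,0,0,0,0,0]' > next.json && python3 drive.py next.json|tail -3;python3 go.py 607.2 121.5 33 -3.8
```

```text
contact_force: [0.2, 0.8, -2.6]
finger_gap: 0.69
grip_force: 66.1
shift [ 0.8  0.2 60.6] n>= 1.5 turn -0.004 closing -4.0 q6 0.15 pos [607.1 120.7  93.6] t 12.78
```

Converted, 25 mm / 400 = 0.0625, 20 mm / 400 = 0.05.

```bash
echo '[0.0025,0,0.0625,0,0,0,0,0.05,0,0,0,0,0.0375,0,0,0,0,0,0,0,0,0,0,0,0]' > next.json && python3 drive.py next.json;python3 go.py 607.2 121.5 15 -3.8
python3 - <<'E'
from meas import *
cap('side','d6')
c=cap('wrist','w6')
E
```

```text
time: 13.2
eef_pos: [606.2, 123.6, 33.3]
ee_rot: [0.73, 0.683, -0.001, -0.001]
contact_force: [0.5, 0.1, -3.0]
finger_gap: 0.692
grip_force: 65.8
shift [-2.   1.2 18.3] n>= 0.4 turn -0.0 closing -3.8 q6 0.16 pos [606.2 123.6  33.3] t 13.2
```

View pics/w6.png

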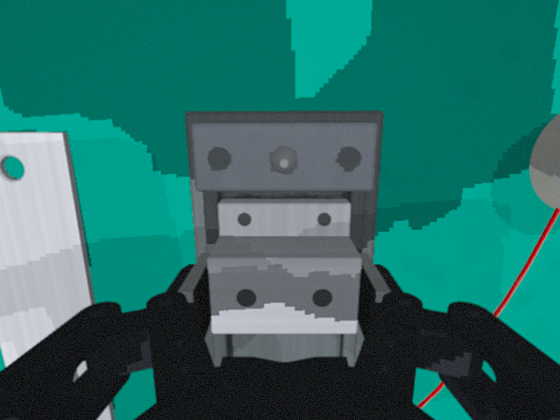

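w6 shows the block held square, centred in the lane (208–361 px between the rails), with the left end block and pin (284,160) just behind it. Lowering until it lands.

Converted, 6 mm / 400 = 0.015, 5 mm / 400 = 0.0125.

```bash
echo '[0,0,0.015,0,0,0,0,0.0125,0,0,0,0,0,0,0,0,0,0,0,0]' > next.json && python3 drive.py next.json;echo '[0,0,0.0075,0,0,0,0,0,0,0,0,0,0.005,0,0,0,0,0,0,0]' > next.json && python3 drive.py next.json
```

```text
time: 13.63
eef_pos: [607.4, 122.1, 23.2]
ee_rot: [0.731, 0.683, -0.0, -0.0]
contact_force: [0.1, 0.3, -2.6]
finger_gap: 0.685
grip_force: 66.0
time: 13.97
eef_pos: [607.5, 122.0, 18.1]
ee_rot: [0.731, 0.683, -0.0, -0.0]
contact_force: [0.3, -0.4, -3.1]
finger_gap: 0.689
grip_force: 66.0
```

Converted, 2 mm / 400 = 0.005.

```bash
echo '[0,0,0.005,0,0,0,0,0,0,0,0,0,0,0,0]' > next.json && python3 drive.py next.json | sed -n 2,4p;echo '[0,0,0.0025,0,0,0,0,0,0,0,0,0,0,0,0]' > next.json && python3 drive.py next.json| sed -n 2,4p;echo '[0,0,0.0025,0,0,0,0,0,0,0,0,0,0,0,0]' > next.json && python3 drive.py next.json| sed -n 2,4p
```

```text
eef_pos: [607.8, 122.1, 16.4]
ee_rot: [0.731, 0.683, 0.0, 0.0]
contact_force: [0.1, -0.1, -1.9]
eef_pos: [607.8, 122.1, 16.3]
ee_rot: [0.731, 0.683, 0.0, 0.0]
contact_force: [-1.6, 0.1, 6.7]
eef_pos: [607.8, 122.1, 16.3]
ee_rot: [0.731, 0.683, 0.0, 0.0]
contact_force: [-4.6, -1.2, 14.5]
```

Seated at 16.3. Easing up 2 mm, then sliding left to the end block.

Converted, 2 mm / 400 = 0.005, -1.7 mm / 400 = -0.0043.

```bash
echo '[0,0,-0.0043,0,0,0,0,0,0,0,0.005,0,0,0,0,0.005,0,0,0,0,0.0025,0,0,0,0,0,0,0,0,0]' > next.json && python3 drive.py next.json | sed -n 2,4p;echo '[0.0025,0,0,0,0,0,0,0,0,0,0,0,0,0,0]' > next.json && python3 drive.py next.json| sed -n 2,4p;echo '[0.0025,0,0,0,0,0,0,0,0,0,0,0,0,0,0]' > next.json && python3 drive.py next.json| sed -n 2,4p
```

```text
eef_pos: [608.6, 127.2, 16.3]
ee_rot: [0.731, 0.683, 0.0, 0.0]
contact_force: [-0.4, -2.6, 5.1]
eef_pos: [608.6, 128.0, 16.3]
ee_rot: [0.731, 0.683, 0.0, 0.0]
contact_force: [-0.5, -2.4, 4.4]
eef_pos: [608.6, 129.0, 16.3]
ee_rot: [0.731, 0.683, 0.0, 0.0]
contact_force: [0.1, -2.3, 4.9]
```

```bash
for i in 1 2; do echo '[0.0025,0,0,0,0,0,0,0,0,0,0,0,0,0,0]' > next.json && python3 drive.py next.json | sed -n 2,4p;done;echo '[0.0025,0,0,0,0,0,0,0,0,0,0,0,0,0,0]' > next.json && python3 drive.py next.json| sed -n 2,4p
```

```text
eef_pos: [608.7, 130.0, 16.3]
ee_rot: [0.731, 0.683, 0.0, 0.0]
contact_force: [0.1, -3.1, 4.0]
eef_pos: [608.7, 130.4, 16.3]
ee_rot: [0.731, 0.683, -0.0, 0.001]
contact_force: [-0.4, -5.6, 4.6]
eef_pos: [608.8, 130.4, 16.4]
ee_rot: [0.73, 0.683, -0.001, 0.001]
contact_force: [0.7, -9.3, 5.7]
```

Contact at y=130.4 with 9 N: first block is against the end. Release and go look at the right group.

Converted, -40 mm / 400 = -0.1, -38 mm / 400 = -0.095.

```bash
echo '[0,0,0,0,1,0,0,0,0,1,0,0,0,0,1,0,0,-0.05,0,1,0,0,-0.0875,0,1,0,0,-0.1,0,1,-0.05,-0.0125,-0.075,0,1,-0.075,-0.025,-0.0625,0,1,-0.095,-0.025,-0.025,0,1,-0.095,-0.025,-0.025,0,1]' > next.json && python3 drive.py next.json | sed -n 2p;echo '[-0.095,-0.025,-0.025,0,1,-0.095,-0.025,-0.025,0,1,-0.095,-0.025,-0.025,0,1,-0.095,-0.025,-0.025,0,1,-0.095,-0.025,-0.025,0,1,-0.095,-0.025,-0.025,0,1,-0.05,-0.0125,-0.025,0,1,0,0,0,0,1,0,0,0,0,1]' > next.json && python3 drive.py next.json | sed -n 1,2p
python3 - <<'E'
from meas import *
c=cap('wrist','w7'); blobs(c,[36])
E
```

```text
eef_pos: [565.2, 8.6, 187.7]
time: 18.05
eef_pos: [483.3, -234.9, 256.2]
px [248. 307.] z 36 c 428.4 -389.6 wh 60.6 64.0 a 7.9
px [354. 260.] z 36 c 559.8 -337.1 wh 60.2 63.9 a 19.9
px [248. 240.] z 36 c 437.2 -302.0 wh 63.1 38.5 a 9.3
px [243.  81.] z 36 c 449.6 -131.1 wh 143.1 56.3 a 85.8
```

View pics/w7.png

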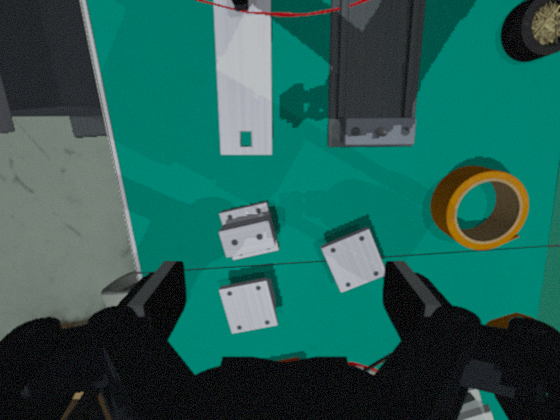

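w7 shows crown-down blocks at (354,260) and (248,307), and the crown-up block at (248,240). Taking the first of these.

Converted, -0.104 rad / 3.1416 = -0.0331.

```bash
echo '[0,0,0,-0.0331,1,0,0,0,-0.0331,1,0,0,0,-0.0331,1,0,0,0,-0.0331,1,0,0,0,0,1]' > next.json && python3 drive.py next.json|sed -n 2p; python3 go.py 559.8 -337.1 60 19.9
```

```text
eef_pos: [483.2, -232.0, 255.0]
shift [-125.5   35.5  194.7] n>= 5.6 turn 0.007 closing 20.3 q6 -0.93 pos [ 483.2 -232.   255. ] t 18.52
```

Converted, 33 mm / 400 = 0.0825, 32 mm / 400 = 0.08, 0.007 rad / 3.1416 = 0.0022.

```bash
echo '[-0.0525,0.015,0.08,0.0022,1,-0.0525,0.015,0.0825,0,1,-0.0525,0.015,0.0825,0,1,-0.0525,0.015,0.0825,0,1,-0.0525,0.015,0.0825,0,1,-0.05,0.015,0.075,0,1,0,0,0,0,1,0,0,0,0,1]' > next.json && python3 drive.py next.json|sed -n 2p; python3 go.py 559.8 -337.1 8 19.9
```

```text
eef_pos: [558.1, -338.0, 58.8]
shift [-0.   2.  50.8] n>= 1.2 turn -0.008 closing 19.4 q6 -0.99 pos [ 558.1 -338.    58.8] t 19.18
```

Converted, 20 mm / 400 = 0.05, 10 mm / 400 = 0.025, -0.008 rad / 3.1416 = -0.0025.

```bash
echo '[0,0.005,0.05,-0.0025,1,0,0,0.05,0,1,0,0,0.025,0,1,0,0,0,0,0,0,0,0,0,0,0,0,0,0,0,0,0,0,0,0,0,0,0,0,0,0,0,0,0,0]' > next.json && python3 drive.py next.json; echo '[0,0,-0.025,0,0,0,0,-0.05,0,0,0,0,-0.05,0,0,0,0,-0.05,0,0,0,0,-0.05,0,0,0,0,0,0,0,0,0,0,0.0318,0,0,0,0,0.0334,0,0,0,0,0.0334,0,0,0,0,0.0334,0]' > next.json && python3 drive.py next.json;python3 go.py 604.1 75 98 -3.8
```

```text
time: 19.93
eef_pos: [561.8, -339.6, 13.7]
ee_rot: [0.574, 0.819, 0.0, 0.001]
contact_force: [-0.8, 1.8, 7.3]
finger_gap: 0.684
grip_force: 67.7
time: 20.77
eef_pos: [560.2, -338.8, 101.0]
ee_rot: [0.732, 0.681, -0.0, -0.001]
contact_force: [0.2, -0.8, -3.0]
finger_gap: 0.687
grip_force: 66.6
shift [415.9  14.3   3.4] n>= 10.0 turn -0.005 closing -4.1 q6 -0.58 pos [ 560.2 -338.8  101. ] t 20.77
```

Converted, 40 mm / 400 = 0.1, 35 mm / 400 = 0.0875, -0.005 rad / 3.1416 = -0.0016.

```bash
echo '[0.05,0.0025,0,-0.0016,0,0.0875,0.0025,0,0,0,0.1,0.0025,0,0,0,0.1,0.0038,0,0,0,0.1,0.0038,0,0,0,0.1,0.0038,0,0,0,0.1,0.0038,0,0,0,0.1,0.0038,0,0,0,0.1,0.0038,0,0,0,0.0875,0.0038,0,0,0]' > next.json && python3 drive.py next.json|sed -n 2p;echo '[0.075,0.0025,0,0,0,0.03,0,0,0,0,0,0,0,0,0,0,0,0,0,0]' > next.json && python3 drive.py next.json|sed -n 2,5p;python3 go.py 603.8 70.6 34 -3.8
```

```text
eef_pos: [596.1, 31.7, 101.2]
eef_pos: [600.0, 71.2, 101.3]
ee_rot: [0.728, 0.686, -0.001, -0.0]
contact_force: [0.3, -0.5, -3.0]
finger_gap: 0.687
shift [-0.4  4.  67.3] n>= 1.6 turn 0.007 closing -3.4 q6 0.06 pos [600.   71.2 101.3] t 21.93
```

Converted, 25 mm / 400 = 0.0625, 20 mm / 400 = 0.05, 0.007 rad / 3.1416 = 0.0022.

```bash
echo '[0,0.01,0.05,0.0022,0,0,0,0.0625,0,0,0,0,0.0375,0,0,0,0,0.02,0,0,0,0,0.0125,0,0,0,0,0,0,0,0,0,0,0,0]' > next.json && python3 drive.py next.json|sed -n 2,4p;echo '[0,0,0.01,0,0,0,0,0,0,0,0,0,0,0,0]' > next.json && python3 drive.py next.json|sed -n 2,4p;echo '[0,0,0.005,0,0,0,0,0,0,0,0,0,0,0,0]' > next.json && python3 drive.py next.json|sed -n 2,4p
```

```text
eef_pos: [605.0, 70.1, 29.4]
ee_rot: [0.731, 0.682, 0.0, 0.0]
contact_force: [-0.1, 0.9, -2.3]
eef_pos: [604.9, 70.8, 25.6]
ee_rot: [0.731, 0.683, 0.0, 0.0]
contact_force: [0.2, -0.3, -2.5]
eef_pos: [604.6, 70.9, 23.1]
ee_rot: [0.731, 0.683, 0.0, -0.0]
contact_force: [-0.1, -0.9, -2.6]
```

Converted, 2 mm / 400 = 0.005.

```bash
echo '[0,0,0.005,0,0,0,0,0,0,0,0,0,0,0,0]' > next.json && python3 drive.py next.json|sed -n 2,4p;echo '[0,0,0.0038,0,0,0,0,0,0,0,0,0,0,0,0]' > next.json && python3 drive.py next.json|sed -n 2,4p;echo '[0,0,0.0025,0,0,0,0,0,0,0,0,0,0,0,0]' > next.json && python3 drive.py next.json|sed -n 2,4p
```

```text
eef_pos: [604.4, 70.9, 20.9]
ee_rot: [0.731, 0.683, -0.0, -0.0]
contact_force: [0.0, -0.2, -3.0]
eef_pos: [604.8, 70.9, 19.7]
ee_rot: [0.731, 0.683, 0.0, 0.0]
contact_force: [0.2, 0.0, 0.0]
eef_pos: [604.8, 70.9, 19.6]
ee_rot: [0.731, 0.683, 0.0, 0.0]
contact_force: [-3.5, -0.0, 8.3]
```

Converted, 2 mm / 400 = 0.005, -0.8 mm / 400 = -0.002.

```bash
echo '[0,0,-0.002,0,0,0.005,0,0,0,0,0.005,0,0,0,0,0.005,0,0,0,0,0,0,0,0,0,0,0,0,0,0]' > next.json && python3 drive.py next.json|sed -n 2,4p;for i in 1; do echo '[0.0025,0,0,0,0,0.0025,0,0,0,0,0,0,0,0,0,0,0,0,0,0]' > next.json && python3 drive.py next.json|sed -n 2,4p;done; echo '[0.0025,0,0,0,0,0,0,0,0,0,0,0,0,0,0]' > next.json && python3 drive.py next.json|sed -n 2,4p; echo '[0.0025,0,0,0,0,0,0,0,0,0,0,0,0,0,0]' > next.json && python3 drive.py next.json|sed -n 2,4p
```

```text
eef_pos: [605.6, 77.0, 19.7]
ee_rot: [0.731, 0.683, 0.0, 0.0]
contact_force: [0.7, -2.2, 5.9]
eef_pos: [605.6, 78.7, 19.7]
ee_rot: [0.731, 0.683, 0.0, 0.0]
contact_force: [0.7, -2.1, 4.8]
eef_pos: [605.7, 79.2, 19.7]
ee_rot: [0.731, 0.683, 0.0, 0.001]
contact_force: [-0.5, -5.3, 6.1]
eef_pos: [605.8, 79.2, 19.7]
ee_rot: [0.73, 0.683, -0.0, 0.001]
contact_force: [-0.2, -9.2, 6.3]
```

Contact at 79.2. Release, rise, check the row, and go to the crown-up block.

Converted, -40 mm / 400 = -0.1, -35 mm / 400 = -0.0875.

```bash
echo '[0,0,0,0,1,0,0,0,0,1,0,0,0,0,1,0,0,-0.05,0,1,0,0,-0.0875,0,1,0,0,-0.1,0,1,-0.0375,0,-0.1,0,1,-0.05,0,-0.075,0,1,0,0,0,0,1,0,0,0,0,1]' > next.json && python3 drive.py next.json | sed -n 2p;python3 - <<'E'
from meas import *
c=cap('wrist','w8'); blobs(c,[42])
E
python3 go.py 450 -250 230 9.3
```

```text
eef_pos: [604.4, 45.9, 185.5]
px [283. 122.] z 42 c 606.9 102.3 wh 108.1 60.5 a 86.1
px [533.  99.] z 42 c 809.9 106.2 wh 54.3 119.8 a 10.2
px [132. 165.] z 42 c 477.3 76.4 wh 215.9 54.3 a 85.9
px [287.  36.] z 42 c 616.8 175.0 wh 26.4 60.1 a 86.1
shift [-306.2 -132.1  -46.8] n>= 8.1 turn -0.231 closing -3.9 q6 0.03 pos [602.9  46.5 183.5] t 25.98
```

View pics/w8.png

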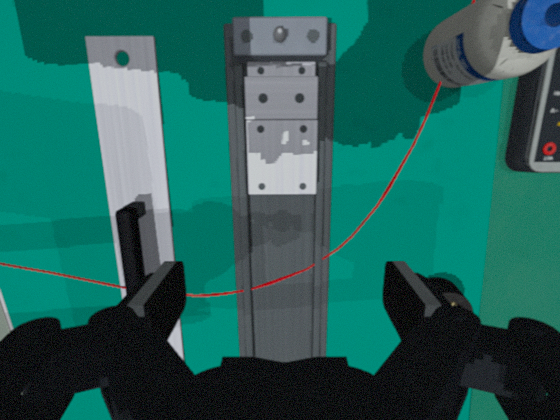

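w8 shows the first two blocks interlocked and tight against the end block (rows 62–194 px). On to the third.

The rows are not in the units I measure in: shifts go in shares of 400 mm and turns go in shares of pi rad. I convert before sending: -36 mm / 400 = -0.09, -18 mm / 400 = -0.045.

```bash
echo '[-0.09,-0.0375,-0.015,0,1,-0.09,-0.04,-0.015,0,1,-0.09,-0.04,-0.015,0,1,-0.09,-0.04,-0.015,0,1,-0.09,-0.04,-0.015,0,1,-0.09,-0.04,-0.015,0,1,-0.09,-0.04,-0.0125,0,1,-0.09,-0.04,-0.0125,0,1,-0.045,-0.0125,-0.0025,0,1]' > next.json && python3 drive.py next.json | sed -n 2p;echo '[0,0,0,-0.0366,1,0,0,0,-0.0366,1,0,0,0,0,1,0,0,0,0,1]' > next.json && python3 drive.py next.json | sed -n 2p;python3 - <<'E'
from meas import *
c=cap('wrist','w9'); blobs(c,[36])
cv2.imwrite('pics/w9c.png',cv2.resize(c['pixels'][130:330,150:430,::-1],(560,400)))
E
```

```text
eef_pos: [447.8, -252.0, 228.9]
eef_pos: [449.8, -249.0, 228.6]
px [246. 303.] z 36 c 428.1 -390.0 wh 60.3 63.9 a 7.4
px [264. 232.] z 36 c 435.4 -302.5 wh 59.5 37.3 a 9.1
px [439. 155.] z 36 c 593.7 -188.7 wh 27.3 68.0 a 86.3
px [300.  69.] z 36 c 445.5 -137.4 wh 134.1 55.8 a 85.8
```

View pics/w9c.png

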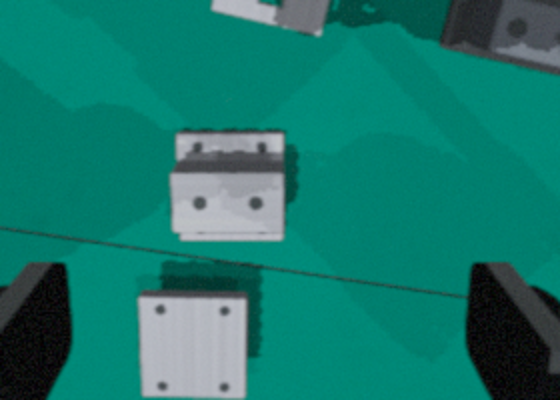

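w9c shows the crown at crop (172–284, 172–233), so its centre is full pixel (264,231.5).

```bash
python3 - <<'E'
from meas import *
c=cap('wrist');print(ray(c,[[264,231.4],[236,216.5],[292,216],[292,246.5],[236,246.5]],36).round(1).tolist())
E
python3 go.py 436 -301.5 60 9.1
```

```text
[[436.2, -301.1, 36.0], [404.6, -289.3, 36.0], [462.9, -279.4, 36.0], [468.5, -313.3, 36.0], [408.6, -323.0, 36.0]]
shift [-49.8 -22.1 169.1] n>= 4.3 turn 0.001 closing 9.2 q6 -0.8 pos [ 450.2 -249.1  229.2] t 27.17
```

Converted, 34 mm / 400 = 0.085, 33 mm / 400 = 0.0825.

```bash
echo '[-0.025,-0.01,0.085,0,1,-0.025,-0.0125,0.085,0,1,-0.025,-0.0125,0.085,0,1,-0.025,-0.0125,0.085,0,1,-0.0225,-0.0075,0.0825,0,1,0,0,0,0,1,0,0,0,0,1]' > next.json && python3 drive.py next.json|sed -n 2p; python3 go.py 436 -301.3 10 9.1
```

```text
eef_pos: [435.5, -300.6, 59.9]
shift [-1.   0.5 49.9] n>= 1.2 turn 0.001 closing 9.2 q6 -0.9 pos [ 435.5 -300.6   59.9] t 27.75
```

Converted, 20 mm / 400 = 0.05, 10 mm / 400 = 0.025.

```bash
echo '[-0.0025,0.0013,0.05,0,1,0,0,0.05,0,1,0,0,0.025,0,1,0,0,0,0,0,0,0,0,0,0,0,0,0,0,0,0,0,0,0,0,0,0,0,0,0,0,0,0,0,0]' > next.json && python3 drive.py next.json; echo '[0,0,-0.025,0,0,0,0,-0.05,0,0,0,0,-0.05,0,0,0,0,-0.05,0,0,0,0,-0.05,0,0,0,0,0,0,0,0,0,0,0.035,0,0,0,0,0.0366,0,0,0,0,0,0]' > next.json && python3 drive.py next.json;python3 go.py 599.7 8.8 98 -3.8
```

```text
time: 28.5
eef_pos: [438.2, -303.2, 13.1]
ee_rot: [0.648, 0.762, 0.0, 0.001]
contact_force: [0.1, 2.3, 7.7]
finger_gap: 0.685
grip_force: 66.1
time: 29.25
eef_pos: [436.9, -302.6, 101.2]
ee_rot: [0.73, 0.683, 0.0, -0.0]
contact_force: [-0.7, 1.0, -3.5]
finger_gap: 0.686
grip_force: 66.0
shift [321.6 141.5   3.3] n>= 8.4 turn -0.001 closing -3.8 q6 -0.67 pos [ 436.9 -302.6  101.2] t 29.25
```

Converted, 36 mm / 400 = 0.09, 33 mm / 400 = 0.0825.

```bash
echo '[0.05,0.0225,0,0,0,0.0825,0.0375,0,0,0,0.09,0.04,0,0,0,0.09,0.04,0,0,0,0.09,0.04,0,0,0,0.09,0.04,0,0,0,0.09,0.04,0,0,0,0.09,0.04,0,0,0,0.08,0.035,0,0,0,0.05,0.0175,0,0,0]' > next.json && python3 drive.py next.json|sed -n 2p;echo '[0,0,0,0,0,0,0,0,0,0]' > next.json && python3 drive.py next.json|sed -n 2,5p;python3 go.py 599.7 8.8 34 -3.8
```

```text
eef_pos: [599.7, 12.1, 100.9]
eef_pos: [598.0, 9.9, 100.7]
ee_rot: [0.727, 0.687, -0.0, -0.0]
contact_force: [-0.2, -0.4, -3.0]
finger_gap: 0.69
shift [-1.   1.8 66.7] n>= 1.6 turn 0.009 closing -3.3 q6 -0.04 pos [598.    9.9 100.7] t 30.25
```

Converted, 25 mm / 400 = 0.0625, 20 mm / 400 = 0.05, 0.009 rad / 3.1416 = 0.0029.

```bash
echo '[-0.0025,0.005,0.05,0.0029,0,0,0,0.0625,0,0,0,0,0.0375,0,0,0,0,0.02,0,0,0,0,0.0125,0,0,0,0,0.01,0,0,0,0,0,0,0,0,0,0,0,0]' > next.json && python3 drive.py next.json|sed -n 2,4p;echo '[0,0,0.0075,0,0,0,0,0,0,0,0,0,0,0,0]' > next.json && python3 drive.py next.json|sed -n 2,4p;echo '[0,0,0.0025,0,0,0,0,0,0,0,0,0,0,0,0]' > next.json && python3 drive.py next.json|sed -n 2,4p
```

```text
eef_pos: [600.6, 7.1, 24.9]
ee_rot: [0.732, 0.681, 0.0, 0.0]
contact_force: [-0.6, -0.4, -2.8]
eef_pos: [600.3, 7.5, 21.7]
ee_rot: [0.732, 0.681, 0.0, 0.0]
contact_force: [-0.1, -0.5, -2.7]
eef_pos: [600.1, 7.5, 20.4]
ee_rot: [0.732, 0.681, 0.0, -0.0]
contact_force: [-0.5, -0.3, -3.0]
```

Converted, 1 mm / 400 = 0.0025.

```bash
echo '[0,0,0.0025,0,0,0,0,0,0,0,0,0,0,0,0]' > next.json && python3 drive.py next.json|sed -n 2,4p;echo '[0,0,0.0025,0,0,0,0,0,0,0,0,0,0,0,0]' > next.json && python3 drive.py next.json|sed -n 2,4p;echo '[0,0,-0.0008,0,0,0.0075,0,0,0,0,0.01,0,0,0,0,0.01,0,0,0,0,0.01,0,0,0,0,0.0075,0,0,0,0,0,0,0,0,0,0,0,0,0,0]' > next.json && python3 drive.py next.json|sed -n 2,4p
```

```text
eef_pos: [600.1, 7.5, 19.3]
ee_rot: [0.732, 0.681, -0.0, -0.0]
contact_force: [0.5, 0.7, -3.5]
eef_pos: [600.1, 7.5, 19.1]
ee_rot: [0.732, 0.681, 0.0, 0.0]
contact_force: [-2.7, -1.2, 6.3]
eef_pos: [602.3, 26.2, 19.1]
ee_rot: [0.732, 0.681, 0.001, 0.0]
contact_force: [-0.2, -1.4, 5.2]
```

```bash
echo '[0.0038,0,0,0,0,0.0038,0,0,0,0,0,0,0,0,0,0,0,0,0,0]' > next.json && python3 drive.py next.json|sed -n 2,4p;for i in 1; do echo '[0.0025,0,0,0,0,0,0,0,0,0,0,0,0,0,0]' > next.json && python3 drive.py next.json|sed -n 2,4p;done;echo '[0.0025,0,0,0,0,0,0,0,0,0,0,0,0,0,0]' > next.json && python3 drive.py next.json|sed -n 2,4p;echo '[0.0025,0,0,0,0,0,0,0,0,0,0,0,0,0,0]' > next.json && python3 drive.py next.json|sed -n 2,4p
```

```text
eef_pos: [602.4, 28.7, 19.1]
ee_rot: [0.732, 0.681, 0.0, 0.001]
contact_force: [0.1, -2.7, 5.5]
eef_pos: [602.4, 28.8, 19.1]
ee_rot: [0.732, 0.682, -0.0, 0.001]
contact_force: [-0.5, -6.7, 6.8]
eef_pos: [602.5, 28.8, 19.1]
ee_rot: [0.731, 0.682, -0.001, 0.001]
contact_force: [-0.4, -10.2, 5.0]
eef_pos: [602.5, 28.9, 19.1]
ee_rot: [0.731, 0.682, -0.001, 0.002]
contact_force: [-0.3, -14.9, 6.8]
```

Third in contact at 28.8. Release, go to the last block.

Converted, -40 mm / 400 = -0.1, -37 mm / 400 = -0.0925.

```bash
echo '[-0.0025,0,0,0,1,0,0,0,0,1,0,0,0,0,1,0,0,-0.05,0,1,0,0,-0.0875,0,1,0,0,-0.1,0,1,-0.0375,-0.02,-0.0875,0,1,-0.075,-0.0375,-0.05,0,1,-0.0925,-0.0425,-0.005,0,1,-0.0925,-0.0425,0,0,1]' > next.json && python3 drive.py next.json | sed -n 2p;echo '[-0.0925,-0.0425,0,0,1,-0.0925,-0.0425,0,0,1,-0.0925,-0.0425,0,0,1,-0.0925,-0.0425,0,0,1,-0.0925,-0.0425,0,0,1,-0.05,-0.02,0,0,1,0,0,0,-0.0318,1,0,0,0,-0.0318,1,0,0,0,0,1,0,0,0,0,1]' > next.json && python3 drive.py next.json|sed -n 2p
python3 - <<'E'
from meas import *
c=cap('wrist','w10'); blobs(c,[36])
E
python3 go.py 428.2 -389.8 60 7.6
```

```text
eef_pos: [537.4, -84.3, 172.8]
eef_pos: [429.0, -281.4, 170.4]
px [269. 309.] z 36 c 427.8 -390.1 wh 59.5 63.9 a 7.9
px [513. 116.] z 36 c 602.2 -188.3 wh 27.1 53.9 a 86.7
px [321.  54.] z 36 c 441.7 -164.3 wh 85.8 54.9 a 86.3
shift [-107.6  -14.4  110.3] n>= 3.7 turn -0.007 closing 7.2 q6 -0.84 pos [ 429.1 -281.3  170.4] t 35.38
```

Converted, -27 mm / 400 = -0.0675, 25 mm / 400 = 0.0625, -0.01 rad / 3.1416 = -0.0032.

```bash
echo '[-0.0675,-0.01,0.0375,-0.0032,1,-0.0675,-0.01,0.05,0,1,-0.0675,-0.01,0.0625,0,1,-0.0675,-0.0075,0.0625,0,1,0,0,0.0625,0,1,0,0,0,0,1,0,0,0,0,1]' > next.json && python3 drive.py next.json|sed -n 2p; python3 go.py 428 -389.8 10 7.8
```

```text
eef_pos: [427.7, -389.1, 59.3]
shift [-0.9  0.3 49.3] n>= 1.2 turn 0.001 closing 7.8 q6 -0.99 pos [ 427.7 -389.1   59.3] t 35.97
```

Converted, 20 mm / 400 = 0.05, 9.5 mm / 400 = 0.0238.

```bash
echo '[-0.0025,0.0008,0.05,0,1,0,0,0.05,0,1,0,0,0.0238,0,1,0,0,0,0,0,0,0,0,0,0,0,0,0,0,0,0,0,0,0,0,0,0,0,0,0,0,0,0,0,0]' > next.json && python3 drive.py next.json; echo '[0,0,-0.025,0,0,0,0,-0.05,0,0,0,0,-0.05,0,0,0,0,-0.05,0,0,0,0,-0.05,0,0,0,0,0,0,0,0,0,0,0.0318,0,0,0,0,0.0318,0,0,0,0,0,0]' > next.json && python3 drive.py next.json;python3 go.py 597.2 -30 98 -3.8
```

```text
time: 36.72
eef_pos: [429.9, -392.4, 12.7]
ee_rot: [0.657, 0.754, 0.0, 0.001]
contact_force: [1.3, 2.9, 7.4]
finger_gap: 0.691
grip_force: 66.6
time: 37.47
eef_pos: [428.6, -391.6, 100.8]
ee_rot: [0.73, 0.684, 0.0, -0.0]
contact_force: [-0.9, 0.2, -2.7]
finger_gap: 0.691
grip_force: 65.5
shift [371.8 144.5   2.9] n>= 9.6 turn 0.001 closing -3.8 q6 -0.79 pos [ 428.6 -391.6  100.8] t 37.47
```

Converted, 37 mm / 400 = 0.0925, 33 mm / 400 = 0.0825.

```bash
echo '[0.05,0.02,0,0,0,0.0825,0.0325,0,0,0,0.0925,0.035,0,0,0,0.0925,0.035,0,0,0,0.0925,0.035,0,0,0,0.0925,0.035,0,0,0,0.0925,0.035,0,0,0,0.0925,0.035,0,0,0,0.0925,0.035,0,0,0,0.0825,0.0325,0,0,0]' > next.json && python3 drive.py next.json|sed -n 2p;echo '[0.065,0.025,0,0,0,0,0,0,0,0,0,0,0,0,0]' > next.json && python3 drive.py next.json|sed -n 2,5p;python3 go.py 597.2 -30 34 -3.8
```

```text
eef_pos: [582.3, -53.3, 100.6]
eef_pos: [593.8, -28.9, 100.5]
ee_rot: [0.727, 0.687, -0.0, -0.0]
contact_force: [0.1, -0.2, -1.9]
finger_gap: 0.688
shift [-0.9  3.5 66.5] n>= 1.6 turn 0.01 closing -3.2 q6 -0.11 pos [593.8 -28.9 100.5] t 38.55
```

Converted, 25 mm / 400 = 0.0625, 20 mm / 400 = 0.05, 0.007 rad / 3.1416 = 0.0022.

```bash
echo '[-0.0025,0.0088,0.05,0.0022,0,0,0,0.0625,0,0,0,0,0.0375,0,0,0,0,0.02,0,0,0,0,0.0125,0,0,0,0,0.01,0,0,0,0,0,0,0,0,0,0,0,0]' > next.json && python3 drive.py next.json|sed -n 2,4p;echo '[0,0,0.0075,0,0,0,0,0,0,0,0,0,0,0,0]' > next.json && python3 drive.py next.json|sed -n 2,4p;echo '[0,0,0.005,0,0,0,0,0,0,0,0,0,0,0,0]' > next.json && python3 drive.py next.json|sed -n 2,4p;echo '[0,0,0.0025,0,0,0,0,0,0,0,0,0,0,0,0]' > next.json && python3 drive.py next.json|sed -n 2,4p
```

```text
eef_pos: [597.6, -32.0, 24.7]
ee_rot: [0.731, 0.682, 0.0, 0.0]
contact_force: [0.7, -0.4, -3.3]
eef_pos: [597.4, -31.6, 21.5]
ee_rot: [0.731, 0.682, 0.0, 0.0]
contact_force: [0.1, -0.6, -2.7]
eef_pos: [597.1, -31.6, 19.1]
ee_rot: [0.731, 0.682, -0.0, -0.0]
contact_force: [0.6, 0.3, -1.9]
eef_pos: [597.3, -31.6, 18.7]
ee_rot: [0.731, 0.682, 0.0, 0.0]
contact_force: [-2.1, 0.3, 4.1]
```

Converted, 3 mm / 400 = 0.0075, 2 mm / 400 = 0.005.

```bash
echo '[0.005,0,0,0,0,0.0075,0,0,0,0,0.005,0,0,0,0,0.0038,0,0,0,0,0,0,0,0,0,0,0,0,0,0]' > next.json && python3 drive.py next.json|sed -n 2,4p;echo '[0.0025,0,0,0,0,0.0025,0,0,0,0,0,0,0,0,0,0,0,0,0,0]' > next.json && python3 drive.py next.json|sed -n 2,4p;echo '[0.0025,0,0,0,0,0,0,0,0,0,0,0,0,0,0]' > next.json && python3 drive.py next.json|sed -n 2,4p;echo '[0.0025,0,0,0,0,0,0,0,0,0,0,0,0,0,0]' > next.json && python3 drive.py next.json|sed -n 2,4p
```

```text
eef_pos: [598.8, -23.3, 18.7]
ee_rot: [0.731, 0.682, 0.001, 0.001]
contact_force: [-0.0, -2.2, 5.4]
eef_pos: [598.9, -21.4, 18.7]
ee_rot: [0.731, 0.682, 0.0, 0.001]
contact_force: [-0.7, -3.8, 6.3]
eef_pos: [599.1, -20.5, 18.7]
ee_rot: [0.731, 0.682, 0.0, 0.001]
contact_force: [-1.3, -2.1, 5.8]
eef_pos: [599.1, -19.5, 18.7]
ee_rot: [0.731, 0.682, 0.0, 0.001]
contact_force: [0.3, -2.7, 5.9]
```

Converted, 1 mm / 400 = 0.0025.

```bash
echo '[0.0025,0,0,0,0,0,0,0,0,0,0,0,0,0,0]' > next.json && python3 drive.py next.json|sed -n 2,4p;echo '[0.0025,0,0,0,0,0,0,0,0,0,0,0,0,0,0]' > next.json && python3 drive.py next.json|sed -n 2,4p;echo '[0.0025,0,0,0,0,0,0,0,0,0,0,0,0,0,0]' > next.json && python3 drive.py next.json|sed -n 2,4p
```

```text
eef_pos: [599.2, -18.7, 18.7]
ee_rot: [0.731, 0.682, 0.0, 0.001]
contact_force: [-1.0, -4.3, 4.6]
eef_pos: [599.2, -18.7, 18.7]
ee_rot: [0.731, 0.683, -0.0, 0.001]
contact_force: [-2.1, -8.0, 5.4]
eef_pos: [599.2, -18.7, 18.7]
ee_rot: [0.731, 0.683, -0.001, 0.002]
contact_force: [-1.7, -11.6, 5.8]
```

Converted, -40 mm / 400 = -0.1, -35 mm / 400 = -0.0875.

```bash
echo '[-0.005,0,0,0,0,0,0,0,0,1,0,0,0,0,1,0,0,0,0,1,0,0,-0.05,0,1,0,0,-0.0875,0,1,0,0,-0.1,0,1,0,0,-0.1,0,1,0,0,-0.05,0,1,0,0,0,0,1]' > next.json && python3 drive.py next.json | sed -n 2p;echo '[0,0,0,0,1,0,0,0,0,1]' > next.json && python3 drive.py next.json|sed -n 1,2p
python3 - <<'E'
from meas import *
c=cap('wrist','w11'); blobs(c,[42,44])
p=c['pixels'].astype(int);m=((p.max(2)<50)).astype(np.uint8)
for k in cv2.findContours(m,cv2.RETR_EXTERNAL,cv2.CHAIN_APPROX_NONE)[0]:
    if 500<cv2.contourArea(k)<4000:
        print(k.reshape(-1,2).mean(0).round(),cv2.contourArea(k),[np.round(x,1) for x in cv2.minAreaRect(ray(c,k.reshape(-1,2),42)[:,:2].astype(np.float32))])
E
```

```text
eef_pos: [601.8, -18.2, 178.7]
time: 43.05
eef_pos: [597.2, -17.8, 172.1]
px [136. 261.] z 42 c 467.2 -72.2 wh 61.9 53.4 a 85.7
px [136. 261.] z 44 c 468.2 -71.3 wh 61.4 53.0 a 85.7
px [288. 110.] z 42 c 603.1 41.1 wh 182.5 60.3 a 86.1
px [288. 110.] z 44 c 603.1 41.2 wh 181.1 59.9 a 86.1
px [126. 131.] z 42 c 476.0 47.8 wh 187.7 53.8 a 86.0
px [126. 131.] z 44 c 476.9 47.8 wh 186.3 53.4 a 86.0
[461. 260.] 3573.0 [array([747.9, -83.3]), array([53.6, 71.9]), np.float64(46.0)]
[123. 191.] 2637.0 [array([463.4,  -4.9]), array([98., 27.]), np.float64(85.9)]
[550.  53.] 1824.0 [array([803.6,  82.3]), array([19.3, 74.3]), np.float64(8.1)]
```

View pics/w11.png

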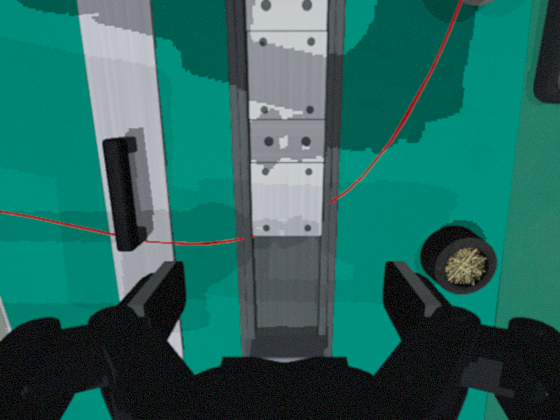

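w11 shows all four blocks alternating and tight to row 236 px, with the bar's handle at (122,192). Now to look at the bar from above.

Converted, -38 mm / 400 = -0.095, -36 mm / 400 = -0.09.

```bash
python3 go.py 455 -15 172 -4.3; echo '[-0.0025,-0.075,0,0,1,-0.0025,-0.095,0,0,1,-0.0025,-0.095,0,0,1,-0.0025,-0.09,0,0,1,0,0,0,0,1,0,0,0,0,1,0,0,0,0,1]' > next.json && python3 drive.py next.json | sed -n 2p
python3 - <<'E'
from meas import *
c=cap('wrist','w12'); blobs(c,[6])
p=c['pixels'].astype(int);m=((p.max(2)<50)).astype(np.uint8)
for k in cv2.findContours(m,cv2.RETR_EXTERNAL,cv2.CHAIN_APPROX_NONE)[0]:
    if 500<cv2.contourArea(k)<6000:
        print(k.reshape(-1,2).mean(0).round(),cv2.contourArea(k),[np.round(x,1) for x in cv2.minAreaRect(ray(c,k.reshape(-1,2),42)[:,:2].astype(np.float32))])
E
python3 go.py 455.2 -4.9 17 -4.4
```

```text
shift [-6.900e+00 -1.416e+02 -1.000e-01] n>= 3.4 turn 0.006 closing -3.9 q6 -0.08 pos [596.7 -17.8 171.4] t 43.1
eef_pos: [456.1, -12.4, 172.4]
px [282. 294.] z 6 c 446.5 -128.3 wh 152.2 60.8 a 85.8
px [ 84. 270.] z 6 c 246.1 -87.9 wh 156.5 84.6 a 35.2
px [464. 100.] z 6 c 621.5 37.2 wh 202.2 68.4 a 85.9
px [283. 129.] z 6 c 459.1 45.1 wh 207.8 60.7 a 85.9
px [62. 86.] z 6 c 250.6 79.4 wh 173.3 76.8 a 89.9
[283. 189.] 1777.0 [array([455.5,  -4.9]), array([97.9, 14. ]), np.float64(86.2)]
[401.  76.] 794.5 [array([552.3,  76.2]), array([110.8,   7. ]), np.float64(86.2)]
shift [  7.5  -2.5 155.7] n>= 3.7 turn 0.008 closing -4.0 q6 -0.11 pos [457.1 -12.5 172.7] t 43.73
```

View pics/w12.png

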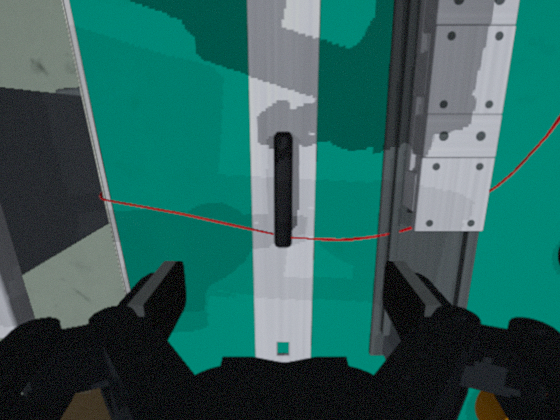

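w12 shows the bar undisturbed, handle centre (455.5,-4.9) as laid down. Regripping.

Converted, 30 mm / 400 = 0.075, 25 mm / 400 = 0.0625, 0.007 rad / 3.1416 = 0.0022.

```bash
echo '[0.0075,-0.0025,0.0625,0.0022,1,0.0075,-0.0025,0.075,0,1,0.0038,0,0.075,0,1,0,0,0.075,0,1,0,0,0.0625,0,1,0,0,0.025,0,1,0,0,0,0,1,0,0,0,0,1]' > next.json && python3 drive.py next.json|sed -n 2p; python3 go.py 455.4 -4.9 15.5 -4.4
```

```text
eef_pos: [455.4, -4.8, 22.2]
shift [-0.1 -0.   6.7] n>= 0.2 turn 0.001 closing -4.3 q6 -0.09 pos [455.4  -4.8  22.2] t 44.4
```

Converted, 6.5 mm / 400 = 0.0163.

```bash
echo '[0,0,0.0163,0,1,0,0,0,0,0,0,0,0,0,0,0,0,0,0,0,0,0,0,0,0,0,0,0,0,0,0,0,0,0,0,0,0,0,0,0,0,0,0,0,0]' > next.json && python3 drive.py next.json; echo '[0,0,-0.025,0,0,0,0,-0.0625,0,0,0,0,-0.0625,0,0,0,0,-0.0625,0,0,0,0,-0.05,0,0,0,0,0,0,0,0,0,0,0,0]' > next.json && python3 drive.py next.json; python3 go.py 600 -5.2 120 -4.4
```

```text
time: 45.15
eef_pos: [455.1, -4.8, 17.2]
ee_rot: [0.733, 0.68, 0.0, 0.0]
contact_force: [-0.7, 1.1, 5.4]
finger_gap: 0.171
grip_force: 58.9
time: 45.73
eef_pos: [455.2, -4.8, 122.1]
ee_rot: [0.733, 0.68, 0.001, 0.001]
contact_force: [0.2, 0.1, -4.7]
finger_gap: 0.174
grip_force: 59.6
shift [ 10.6 144.4   2.4] n>= 3.5 turn 0.001 closing -4.4 q6 -0.09 pos [455.2  -4.8 122.1] t 45.73
```

Converted, 25 mm / 400 = 0.0625, 20 mm / 400 = 0.05.

```bash
echo '[0.0025,0.025,0,0,0,0.005,0.05,0,0,0,0.005,0.0625,0,0,0,0.005,0.0625,0,0,0,0.005,0.0625,0,0,0,0.0025,0.05,0,0,0,0.0015,0.035,0,0,0,0,0.0125,0,0,0,0,0,0,0,0,0,0,0,0,0]' > next.json && python3 drive.py next.json|sed -n 2,4p; python3 go.py 600 -5.2 86 -4.4
python3 - <<'E'
from h import *
cap('side','d13');c=cap('wrist','w13');cap('scene','s13')
E
```

```text
eef_pos: [597.5, -5.0, 119.9]
ee_rot: [0.733, 0.68, -0.001, -0.002]
contact_force: [-0.0, 0.8, -3.4]
shift [-0.1  2.6 33.8] n>= 0.8 turn 0.001 closing -4.4 q6 -0.05 pos [597.5  -5.  119.9] t 46.57
```

View pics/w13.png

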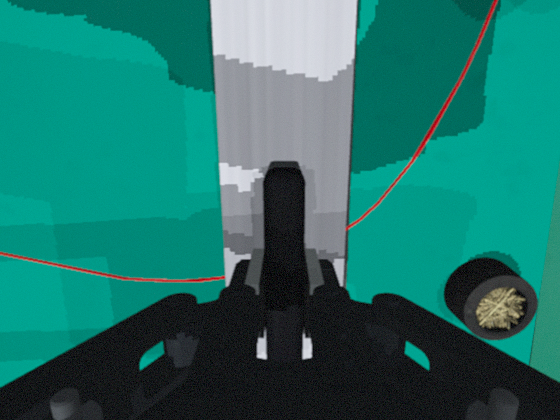

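w13 shows the bar level and square in the grip (handle at 284,165). Lowering just above the pins, at the pose it was lifted from.

```bash
echo '[0,0.0065,0.0375,0,0,0,0,0.0375,0,0,0,0,0.01,0,0,0,0,0,0,0,0,0,0,0,0]' > next.json && python3 drive.py next.json|sed -n 2,4p; python3 go.py 600 -5.2 76 -4.4
```

```text
eef_pos: [601.2, -5.3, 87.8]
ee_rot: [0.733, 0.68, -0.0, -0.0]
contact_force: [0.1, -0.6, -3.0]
shift [-0.  -1.1 11.8] n>= 0.3 turn 0.001 closing -4.4 q6 -0.05 pos [601.2  -5.3  87.8] t 47.13
```

Converted, 6 mm / 400 = 0.015, -0.6 mm / 400 = -0.0015.

```bash
echo '[0,-0.0015,0.015,0,0,0,0,0,0,0,0,0,0,0,0]' > next.json && python3 drive.py next.json|sed -n 2,4p;echo '[0,0,0.01,0,0,0,0,0,0,0,0,0,0,0,0]' > next.json && python3 drive.py next.json|sed -n 2,4p;echo '[0,0,0.0075,0,0,0,0,0,0,0,0,0,0,0,0]' > next.json && python3 drive.py next.json|sed -n 2,4p
```

```text
eef_pos: [601.0, -5.3, 81.8]
ee_rot: [0.733, 0.68, 0.0, -0.0]
contact_force: [-1.1, 1.5, -4.2]
eef_pos: [600.9, -5.3, 77.5]
ee_rot: [0.733, 0.68, -0.0, -0.0]
contact_force: [-0.1, 0.3, -3.8]
eef_pos: [600.9, -5.3, 74.4]
ee_rot: [0.733, 0.68, -0.0, -0.0]
contact_force: [-0.7, 0.0, -4.5]
```

Converted, 2 mm / 400 = 0.005, -0.7 mm / 400 = -0.0018.

```bash
echo '[0,-0.0018,0.005,0,0,0,0,0.005,0,0,0,0,0,0,0,0,0,0,0,0]' > next.json && python3 drive.py next.json|sed -n 2,4p;echo '[0,0,0.0075,0,0,0,0,0,0,0,0,0,0,0,0]' > next.json && python3 drive.py next.json|sed -n 2,4p;echo '[0,0,0.0075,0,0,0,0,0,0,0,0,0,0,0,0]' > next.json && python3 drive.py next.json|sed -n 2,4p
```

```text
eef_pos: [600.0, -5.1, 70.4]
ee_rot: [0.733, 0.68, -0.0, -0.0]
contact_force: [-0.8, 0.5, -3.6]
eef_pos: [599.8, -5.2, 67.2]
ee_rot: [0.733, 0.68, -0.0, -0.0]
contact_force: [-1.3, 0.3, -5.3]
eef_pos: [600.1, -5.2, 64.4]
ee_rot: [0.733, 0.68, -0.0, -0.0]
contact_force: [-2.3, 1.0, -4.8]
```

Converted, 2 mm / 400 = 0.005.

```bash
echo '[0,0,0.005,0,0,0,0,0,0,0,0,0,0,0,0]' > next.json && python3 drive.py next.json|sed -n 2,4p;echo '[0,0,0.003,0,0,0,0,0,0,0,0,0,0,0,0]' > next.json && python3 drive.py next.json|sed -n 2,4p;echo '[0,0,0.0025,0,0,0,0,0,0,0,0,0,0,0,0]' > next.json && python3 drive.py next.json|sed -n 2,4p
```

```text
eef_pos: [600.2, -5.2, 62.5]
ee_rot: [0.733, 0.68, -0.0, -0.0]
contact_force: [-1.5, 0.9, -4.4]
eef_pos: [600.3, -5.2, 61.4]
ee_rot: [0.733, 0.68, -0.0, -0.0]
contact_force: [-1.7, 0.7, -4.2]
eef_pos: [600.3, -5.2, 61.2]
ee_rot: [0.733, 0.68, 0.0, 0.0]
contact_force: [-5.6, 1.2, 5.4]
```

Seated at 61.2 as predicted. Release, retreat and inspect.

Converted, -40 mm / 400 = -0.1, -30 mm / 400 = -0.075.

```bash
echo '[0,0,0,0,0.5,0,0,0,0,0.5,0,0,0,0,0.5,0,0,-0.0375,0,0.5,0,0,-0.075,0,0.6,0,0,-0.1,0,0.6,0,0,-0.1,0,0.6,0,0,-0.1,0,0.6,0,0,-0.075,0,0.6]' > next.json && python3 drive.py next.json|sed -n 1,2p; echo '[0,-0.0875,-0.05,0,1,0,-0.0875,-0.05,0,1,0,-0.0875,-0.05,0,1,0,0,-0.025,0,1,0,0,0,0,1,0,0,0,0,1]' > next.json && python3 drive.py next.json|sed -n 2p
python3 - <<'E'
from meas import *
c=cap('wrist','w14'); blobs(c,[50])
d=cap('side','d14'); cv2.imwrite('pics/d14c.png',cv2.resize(d['pixels'][160:290,210:350,::-1],(646,600)))
E
```

```text
time: 50.22
eef_pos: [602.0, -5.5, 259.4]
eef_pos: [497.1, 2.5, 326.2]
px [537.  52.] z 50 c 810.6 119.8 wh 56.5 149.2 a 30.9
px [364. 151.] z 50 c 596.3 -7.9 wh 396.4 70.8 a 86.6
```

View pics/d14c.png

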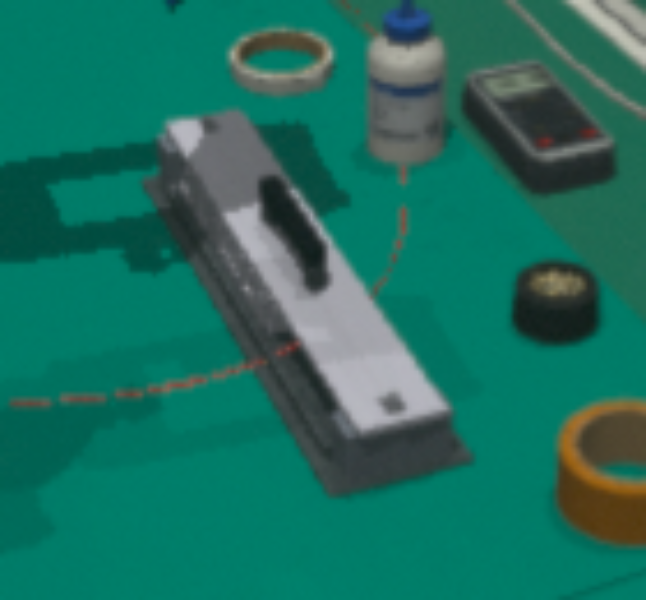

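d14c shows the bar lying flat across the row, pins showing in both holes (210,125) and (390,402), with the bystanders untouched. Handing in.

```bash
python3 -c "
from rig import robot, vision
print(robot.close_job())"
```

```text
the job is handed in; nothing more can be done
None
```

The job is handed in at about 51 s: the four blocks (two crown up, two crown down) are packed alternately and tight against the left end block, the bar sits flat over both pins, and the bystanders are untouched; I viewed 16 pictures, two over the limit of 14.

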